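# Fish the scraper out of the covered box

### The job

The long scraper has slid under the fixed cover of the wooden box, and it is longer than the opening that is left. Take it by its handle, tilt it and draw it out slantwise through the opening without wrenching it against the box, then hold it still in the gripper with every part of it at least 5 cm above the box's top: the program finishes while still holding it up. Leave everything else where it is.

Things in the scene. Friction and masses are not known exactly. Their poses are not given: they have to be found in the camera images.
- box: plain plywood box fixed to the worktop, 146 (x) x 322 (y) mm, on four 45 mm feet, 107 mm high; origin: on the worktop under its centre, z up. Walls 8 mm; floor's upper face at z = 51 mm. Its top is two fixed boards, z = 101 to 107 mm: a long one over y = -161 to -23, a strip over y = 117 to 161 mm; between them the opening, 140 (y) x 130 mm (x). Inside it is 306 mm long, also under the boards
- box_opening (a point): centre of the opening, level with the upper face of the boards (y = 47 mm, z = 107 mm of the box); axes as the box's
- scraper: loose scraper, 210 mm long, 0.12 kg, flat on the box's floor along the box, handle end in the opening, blade under the long board. Origin: mid-length on its underside; z up, +y to the handle end. Straight red handle y = -33 to 105 mm, 22 mm wide (x), 18 mm high (z = 0 to 18); thin steel blade y = -33 to -105 mm, 16 mm wide, 2 mm thick, at z = 8 to 10 mm
- scraper_handle_end (a point): middle of the scraper's handle end face, 9 mm above its underside (y = 105 mm of the scraper)
- scraper_blade_end (a point): tip of the scraper's blade, 9 mm above its underside (y = -105 mm of the scraper)
- eraser: blue and white eraser 23 x 45 x 13 mm, loose on the box's floor, mostly under the narrow strip beyond the handle end; origin at the centre of its underside; to be left alone
- blue_tape: blue roll of tape, 80 mm across, 19 mm high, loose on top of the long board; origin at the centre of its underside; to be left alone
- bottle_yellow: yellow paint bottle 90 x 88 x 226 mm, loose, standing on the worktop to the right; origin at the centre of its underside; to be left alone
- red_bowl: red bowl 97 mm across, 56 mm high, loose, standing on the worktop to the right of the box; origin at the centre of its underside; to be left alone

How it is judged:
On the way:
1. the scraper is tilted through the opening: handle end above the box's top, blade end still below the boards (height (world z) of scraper_handle_end above 0.113 m and height (world z) of scraper_blade_end below 0.101 m), for 0.1 s.
At the end, for the whole second after the job is handed in: both ends of the scraper are more than 45 mm above the box's top (152 mm above the worktop), the fingers hold it (over 0.5 N), it does not touch the box and is at rest (under 0.03 m/s) (height (world z) of each of scraper_handle_end, scraper_blade_end above 0.152 m and contact force between scraper and the fingers above 0.5 N and contact force between scraper and box below 0.1 N and linear speed of scraper below 0.03 m/s); the arm keeps its last pose, push and grip.
It fails at once if the scraper is wrenched against the box (over 35 N) (contact force between scraper and box above 35 N).
It fails at once if the eraser, tape roll, bottle or bowl is shifted by more than 3 cm (distance of any of eraser, blue_tape, bottle_yellow, red_bowl from where it was at the start of the episode above 0.03 m).
It also fails if it takes over 38 s, if anything falls off the work surface, if the arm or the gripper's body presses on something with over 40 N, if the wrist force passes 120 N, or if a joint passes its speed limit or range.

### The arm

A 6-joint arm with a two-finger parallel gripper is mounted at the origin on a cart in front of the work surface, level with it; the furniture and walls round the work are solid. World frame = base frame: x ahead of the robot, y to its left, z up, the work surface at z = 0. Lengths are in m, angles in rad, forces in N, time in s.
With the tool pointing down it reaches from about 0.425 to 1.125 m from the base axis. Payload 14.9 kg.
Tool frame: the origin (TCP) lies at the centre of the arm's flange, where the gripper is bolted on; the fingertips stand 191 mm ahead of it and the grasp point (between the pads) lies 172 mm ahead of it; z points along the fingers, x is the direction in which the jaws open and shut, and the axes are right-handed (so a half turn about z gives the same grasp; the last joint's range is limited). The gripper opens to 91 mm and grips with 3 to 60 N. Pads are 32 mm wide; open, the fingers measure 118 mm over their backs; the gripper's body (76 mm by 178 mm) begins 60 mm behind the grasp point.
Start: joints at [1.265, 0.379, 1.734, -0, 1.028, -0.033], TCP at [0.189, 0.674, 0.405] pointing down, gripper open.
Joint ranges: [-2.77, 2.77], [-0.74, 2.19], [0, 2.66], [-1.06, 4.2], [0.31, 2.87], [-3.08, 3.08]. Speed limits (rad/s): [1.89, 1.89, 2.39, 3.14, 3.14, 3.14].

### API

Orientations are given as a unit quaternion [w, x, y, z].
In Python, from plant import bot, hand, eyes gives the robot as it stands. Calls block until the motion is done:
- bot.goto(position, orientation): joint-space move of the TCP to a pose.
- bot.servo_line(position, orientation=None, rate=0.15, stop_force=None): straight line of the TCP; orientation=None keeps the orientation; rate is the mean speed in m/s. With stop_force (N) it stops when the force on the tool has changed by that much, and returns True; else False.
- bot.move_joints(angles): joint-space move.
- hand.command_gripper(opening): finger opening in m; the grip force is fixed at half the most; returns when the fingers have stopped.
- bot.hold(seconds).
- bot.solve_ik(position, orientation): joint angles nearest the present ones, or None.
- bot.state(): the state.
- eyes.get_image(name): name is "scene" or "top" or "wrist"; returns a dict with "frame" (384x512x3 uint8, red, green, blue), "K" (3x3 intrinsics, pixels), "R" (3x3) and "t" (3): a world point X has camera coordinates R X + t. Camera axes: x right, y down, z forward; pixel columns grow to the right and rows downward; lengths in m; the calibration is good to about 2 mm. A picture is of the moment at which its call begins. There is no depth.
A pose or a line that the arm cannot do raises bot.MotionError and nothing moves.
- bot.sign_off(): hands the job in, once; it reports no verdict.
The state is a dict: "clock": time; "q": joint angles; "dq": joint speeds; "joint_efforts": joint torques, N m; "ee_pos": TCP position; "orientation": TCP orientation; "contact_force": force on the tool from outside, world axes, zero at the start; "torque": the same for the moment, N m; "finger_gap": finger opening in m.
Only numpy, scipy, OpenCV 4.12 (cv2) and the standard library are available. Lean on these libraries where they do the work, as an engineer would, in place of code of your own. Each camera call takes 0.05 s, during which the arm holds its last target. There are 200 camera calls.

## Working session

There is one attempt and no reset: what is moved stays moved. The work goes in short steps, each a Python script; the robot and the scene stay as the last script left them, time stands still between calls to the robot, and variables do not carry over. Pictures are saved under pics/ and viewed, about 8 in all and at most 12, crops included, and the job is handed in when it is done.

```bash
mkdir -p pics; ls
python3 - <<'E'
from plant import bot,hand,eyes
import cv2,numpy as np
ims=[]
for n in("scene","top"):
    d=eyes.get_image(n); cv2.imwrite(f"pics/{n}0.png",cv2.cvtColor(d["frame"],cv2.COLOR_RGB2BGR)); np.savez(f"pics/{n}0.npz",**d)
    print(n,d["K"].round(1).tolist(),(-d["R"].T@d["t"]).round(3),d["R"].round(2).tolist())
print(bot.state()["clock"],bot.state()["orientation"])
E
```

```text
pics
scene [[363.8, 0.0, 254.2], [0.0, 363.8, 186.7], [0.0, 0.0, 1.0]] [ 0.087 -0.705  0.515] [[0.85, -0.53, 0.02], [-0.23, -0.41, -0.88], [0.48, 0.74, -0.47]]
top [[428.3, 0.0, 252.6], [0.0, 428.3, 187.6], [0.0, 0.0, 1.0]] [ 0.415 -0.049  1.009] [[0.01, -1.0, -0.04], [-0.99, -0.01, -0.13], [0.13, 0.04, -0.99]]
0.1 [ 2.94120089e-04  7.96683442e-01  6.04396584e-01 -4.18596494e-04]
```

View pics/top0.png

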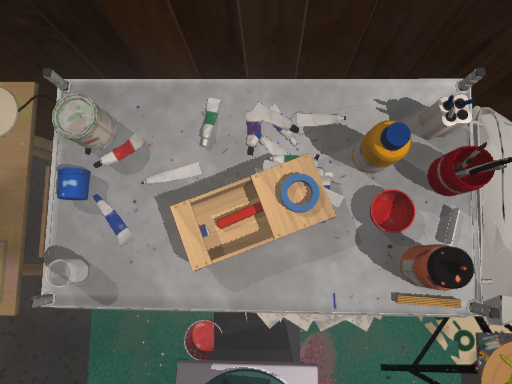

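View pics/scene0.png

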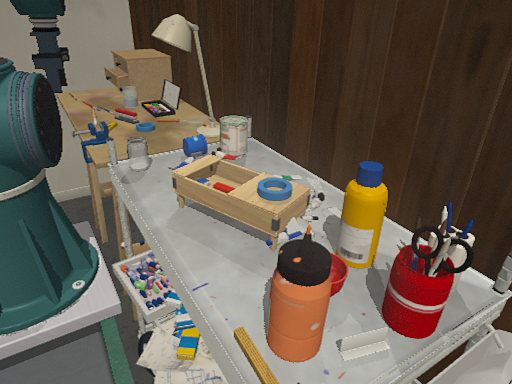

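The top view shows the box at about (171–335, 155–270), with the strip on its left and the tape at (299,192). The red handle's visible part runs from (218,225) to (260,207), and the eraser is at (204,231). The scene view shows the same layout. Next I'll measure these.

```bash
cat > h.py <<'E'
import numpy as np,cv2
def ray(d,uv,z):
    v=d["R"].T@np.linalg.solve(d["K"],[uv[0],uv[1],1.]); c=-d["R"].T@d["t"]
    return c+v*(z-c[2])/v[2]
def proj(d,X):
    p=d["K"]@(d["R"]@np.asarray(X)+d["t"]); return p[:2]/p[2]
def redmask(d,box):
    h=cv2.cvtColor(d["frame"],cv2.COLOR_RGB2HSV); m=((h[...,0]<6)|(h[...,0]>172))&(h[...,1]>150)&(h[...,2]>60)
    k=np.zeros(m.shape,bool); x0,y0,x1,y1=box; k[y0:y1,x0:x1]=1
    return (m&k).astype(np.uint8)
E
python3 - <<'E'
from h import *
d=dict(np.load("pics/top0.npz"))
m=redmask(d,(190,170,280,250)); r=cv2.minAreaRect(cv2.findNonZero(m)); print("red",r)
for p in cv2.boxPoints(r): print(p,ray(d,p,.069).round(4))
h=cv2.cvtColor(d["frame"],cv2.COLOR_RGB2HSV); w=((h[...,0]>8)&(h[...,0]<25)&(h[...,1]>60)&(h[...,2]>150)).astype(np.uint8)
w[:, :160]=0;w[:,345:]=0;w[:145]=0;w[275:]=0
c=max(cv2.findContours(w,cv2.RETR_EXTERNAL,2)[0],key=cv2.contourArea); r=cv2.minAreaRect(c);print("box",r)
for p in cv2.boxPoints(r): print(p,ray(d,p,.107).round(4))
f=cv2.resize(d["frame"][145:280,155:345],None,fx=4,fy=4,interpolation=2)
cv2.imwrite("pics/crop.png",f[...,::-1])
E
```

```text
red ((239.24514770507812, 215.0778350830078), (9.540573120117188, 47.64707946777344), 67.01129150390625)
[215.45059 219.99068] [0.4699 0.07   0.069 ]
[259.31363 201.38213] [ 0.512  -0.0262  0.069 ]
[263.0397 210.165 ] [ 0.4927 -0.0346  0.069 ]
[219.17667 228.77354] [0.4507 0.0613 0.069 ]
box ((251.86038208007812, 211.28866577148438), (68.68028259277344, 153.65151977539062), 69.07550048828125)
[167.83699 206.65054] [0.4949 0.1678 0.107 ]
[311.35547 151.77585] [ 0.6159 -0.1373  0.107 ]
[335.8838  215.92679] [ 0.4791 -0.1878  0.107 ]
[192.3653  270.80148] [0.3613 0.1108 0.107 ]
```

View pics/crop.png

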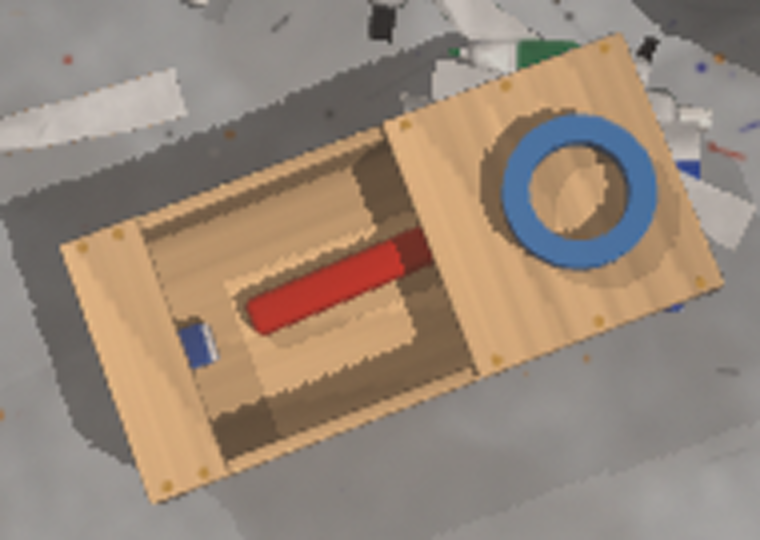

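```bash
cat >> h.py <<'E'
from scipy.spatial.transform import Rotation as Ro
def pose(E,psi,By,Bz,th,g=.180,off=0.0135-.009+.051+.009-.060):
    """TCP for scraper blade tip at (By,Bz) along scraper axis (By measured from handle end E xy, minus 82 mm => box-like y), tilt th deg.
    g: grip distance from tip; off: grasp point above scraper mid-line"""
    a=np.array([-np.sin(psi),np.cos(psi),0]); xx=np.array([np.cos(psi),np.sin(psi),0]); t=np.radians(th)
    u=a*np.cos(t)+[0,0,np.sin(t)]; n=-a*np.sin(t)+np.array([0,0,np.cos(t)])
    B=np.array([E[0],E[1],0])+a*(By-.082)+[0,0,Bz]
    tcp=B+u*g+n*(off+.172)
    q=Ro.from_matrix(np.c_[xx,np.cross(-n,xx),-n]).as_quat()
    return tcp, np.r_[q[3],q[:3]]
WP=[(-.128,.064,0),(-.126,.057,14),(-.100,.057,18),(-.080,.058,24),(-.045,.062,32),(-.020,.085,35),(-.020,.195,35)]
OFF=.0145-.001
E
python3 - <<'E'
from h import *
from plant import bot,hand,eyes
E=(.4603,.0656);psi=np.radians(23.6)
for w in [(-.128,.22,0),(-.128,.060,0)]+WP:
    p,q=pose(E,psi,*w,off=OFF); s=bot.solve_ik(p,q); print(w,p.round(3),None if s is None else np.round(s,2))
hand.command_gripper(.06)
bot.goto(*pose(E,psi,-.128,.22,0,off=OFF))
d=eyes.get_image("wrist"); np.savez("pics/w1.npz",**d)
cv2.imwrite("pics/w1.png",d["frame"][...,::-1]); print(bot.state()["clock"], bot.state()["finger_gap"])
m=redmask(d,(0,0,512,384)); n,l,st,_=cv2.connectedComponentsWithStats(m); print(st[1:][st[1:,4]>200])
E
```

```text
(-0.128, 0.22, 0) [0.472 0.038 0.406] [ 0.03  0.01  2.18 -0.    0.95 -0.38]
(-0.128, 0.06, 0) [0.472 0.038 0.246] [ 0.03  0.3   2.23 -0.    0.6  -0.38]
(-0.128, 0.064, 0) [0.472 0.038 0.25 ] [ 0.03  0.29  2.23 -0.    0.61 -0.38]
(-0.126, 0.057, 14) [ 0.492 -0.006  0.281] [-0.09  0.27  2.18  0.29  0.83 -0.72]
(-0.1, 0.057, 18) [0.488 0.003 0.289] [-0.08  0.25  2.19  0.36  0.89 -0.75]
(-0.08, 0.058, 24) [ 0.49  -0.001  0.301] [-0.11  0.25  2.17  0.44  0.99 -0.81]
(-0.045, 0.062, 32) [ 0.489 -0.001  0.315] [-0.12  0.24  2.16  0.53  1.11 -0.86]
(-0.02, 0.085, 35) [0.485 0.01  0.34 ] [-0.11  0.19  2.16  0.57  1.19 -0.84]
(-0.02, 0.195, 35) [0.485 0.01  0.45 ] [-0.11  0.02  2.11  0.53  1.38 -0.72]
3.275 0.060195282231980146
[[ 476    0   33   32  929]
 [ 240  151   20   98 1830]]
```

View pics/w1.png

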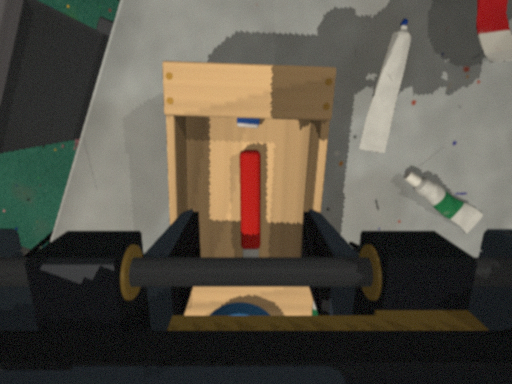

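The wrist view shows the handle at columns 240–260, rows 151–249, nearly centred between the jaws. The eraser is at (250,121) and the long board's edge is at row 287.

Run:
```python
from h import *
d=dict(np.load("pics/w1.npz")); print("cam",(-d["R"].T@d["t"]).round(3))
m=redmask(d,(230,140,275,260)); r=cv2.minAreaRect(cv2.findNonZero(m)); P=cv2.boxPoints(r); P=P[np.argsort(P[:,1])]
X=[ray(d,p,.069) for p in P]; e=(X[0]+X[1])/2; f=(X[2]+X[3])/2; v=e-f
print(P.round(1).tolist(),"end",e.round(4),"neck",f.round(4),"len",np.linalg.norm(v),"psi",np.degrees(np.arctan2(-v[0],v[1])), "width",np.linalg.norm(X[0]-X[1]))
for uv in [(165,62),(335,68),(167,114),(331,120)]: print(uv,ray(d,uv,.107).round(4))
```

```text
cam [0.442 0.106 0.385]
[[240.0, 151.0], [259.0, 151.0], [259.0, 248.0], [240.0, 248.0]] end [0.4586 0.0658 0.069 ] neck [ 0.5015 -0.0322  0.069 ] len 0.1069389851588637 psi 23.628699808072184 width 0.019227130596560428
(165, 62) [0.363 0.11  0.107]
(335, 68) [0.4942 0.1625 0.107 ]
(167, 114) [0.3786 0.0713 0.107 ]
(331, 120) [0.5107 0.1236 0.107 ]
```

Run:
```python
from h import *
d=dict(np.load("pics/w1.npz"));ps=np.radians(21.6)
for y,z in[(-.023,.107),(-.023,.101)]:
  for x in(-.065,.065): print(y,z,x,proj(d,np.array([.4878-np.sin(ps)*y+np.cos(ps)*x,-.0116+np.cos(ps)*y+np.sin(ps)*x,z])).round(1))
f=cv2.resize(d["frame"][140:300,150:350],None,fx=4,fy=4,interpolation=2); f=np.clip(f*1.8,0,255).astype(np.uint8)
cv2.imwrite("pics/c2.png",f[...,::-1])
```

```text
-0.023 0.107 -0.065 [178.  261.4]
-0.023 0.107 0.065 [310.1 265.7]
-0.023 0.101 -0.065 [179.3 258.5]
-0.023 0.101 0.065 [309.  262.8]
```

View pics/c2.png

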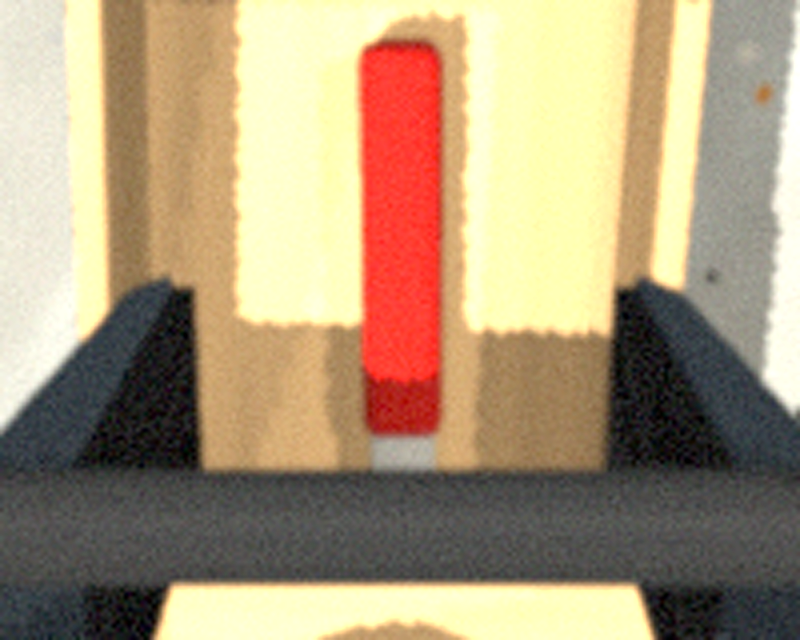

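The blade or ferrule shows just past the red at about row 249. The red part is shorter than listed (~107 mm), but the end position agrees in both views. Descend and grip.

Run:
```python
from h import *
from plant import bot,hand,eyes
E=(.4592,.0655);psi=np.radians(23.6)
bot.goto(*pose(E,psi,-.128,.12,0,off=OFF))
print("stop",bot.servo_line(*pose(E,psi,-.128,.0605,0,off=OFF),rate=.06,stop_force=6))
s=bot.state();print(s["ee_pos"],s["contact_force"])
hand.command_gripper(0.0)
s=bot.state();print(s["finger_gap"],s["contact_force"],s["clock"])
# lift 3.5mm
p,q=pose(E,psi,-.128,.064,0,off=OFF)
print("stop",bot.servo_line(p,q,rate=.03,stop_force=12)); s=bot.state(); print(s["contact_force"],s["finger_gap"],s["clock"])
d=eyes.get_image("wrist"); np.savez("pics/w2.npz",**d);cv2.imwrite("pics/w2.png",d["frame"][...,::-1])
```

```text
stop False
[0.47136658 0.03801705 0.24627966] [-0.41152586  0.4993627  -0.06426025]
0.021636819133618503 [-0.01525844  0.01485086  1.2948281 ] 5.5667
stop False
[ 0.67775508 -0.30740194 -1.4425399 ] 0.021599112039357077 5.8333
```

View pics/w2.png

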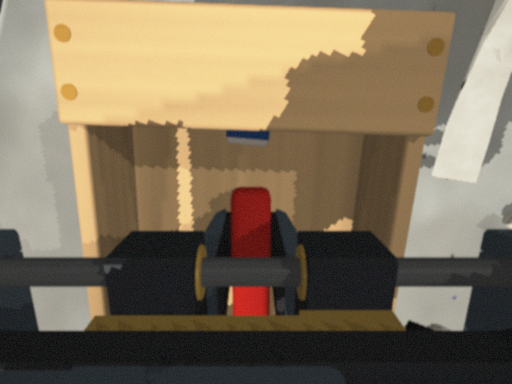

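Gripped: gap 21.6 mm, with the handle at (251,190–315) between the pads and the eraser clear. Tilt and draw out with a force guard.

Run:
```python
from h import *
from plant import bot,hand,eyes
E=(.4592,.0655);psi=np.radians(23.6)
pts=[(-.127,.061,7)]+WP[1:5]
for w in pts:
    st=bot.servo_line(*pose(E,psi,*w,off=OFF),rate=.025,stop_force=8); s=bot.state()
    print(w,st,s["contact_force"].round(2),round(s["finger_gap"],4),round(s["clock"],2))
    if st: break
for n in("scene","wrist"):
    d=eyes.get_image(n);np.savez(f"pics/{n}3.npz",**d);cv2.imwrite(f"pics/{n}3.png",d["frame"][...,::-1])
    if n=="scene":
        f=cv2.resize(d["frame"][130:260,130:330],None,fx=4,fy=4);cv2.imwrite("pics/c3.png",f[...,::-1])
```

```text
(-0.127, 0.061, 7) False [-0.11 -0.41 -1.43] 0.0218 7.19
(-0.126, 0.057, 14) False [ 0.63  0.04 -1.91] 0.0213 8.48
(-0.1, 0.057, 18) False [-0.19 -1.72 -1.84] 0.0216 9.16
(-0.08, 0.058, 24) False [-0.64  0.25 -1.3 ] 0.0216 9.82
(-0.045, 0.062, 32) False [ 0.14  0.28 -1.19] 0.0217 10.53
```

View pics/c3.png

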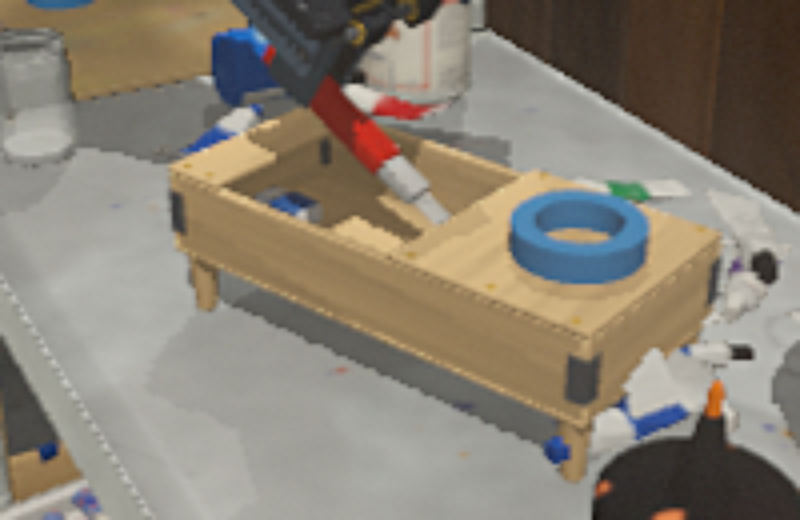

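The scraper slants out through the opening: red handle, then the grey ferrule, then the blade under the board edge at about (440,215). Forces are only about 1–2 N. Draw it out the rest of the way and lift.

Run:
```python
from h import *
from plant import bot,hand,eyes
E=(.4592,.0655);psi=np.radians(23.6)
for w,r in [(WP[5],.03),((-.010,.115,35),.04),((-.010,.205,35),.05)]:
    st=bot.servo_line(*pose(E,psi,*w,off=OFF),rate=r,stop_force=8); s=bot.state()
    print(w,st,s["contact_force"].round(2),round(s["finger_gap"],4),round(s["clock"],2))
    if st: break
bot.hold(1)
for n in("scene","top"):
    d=eyes.get_image(n);np.savez(f"pics/{n}4.npz",**d);cv2.imwrite(f"pics/{n}4.png",d["frame"][...,::-1])
    a=np.array([-np.sin(psi),np.cos(psi),0]); B=np.array([*E,0])+a*(-.092)+[0,0,.205]
    print(n,"expected tip px",proj(d,B))
    if n=="scene":
        f=cv2.resize(d["frame"][90:240,130:330],None,fx=4,fy=4);cv2.imwrite("pics/c4.png",f[...,::-1])
print(np.abs(bot.state()["dq"]).max(),bot.state()["clock"])
```

```text
(-0.02, 0.085, 35) False [ 0.15 -0.19 -1.13] 0.0217 11.71
(-0.01, 0.115, 35) False [-0.1  -0.11 -0.63] 0.0215 12.65
(-0.01, 0.205, 35) False [-0.05 -0.04 -2.33] 0.0221 14.6
scene expected tip px [244.21858274 142.61279175]
top expected tip px [253.61514846 202.36076187]
0.0015539250777169133 15.7
```

View pics/c4.png

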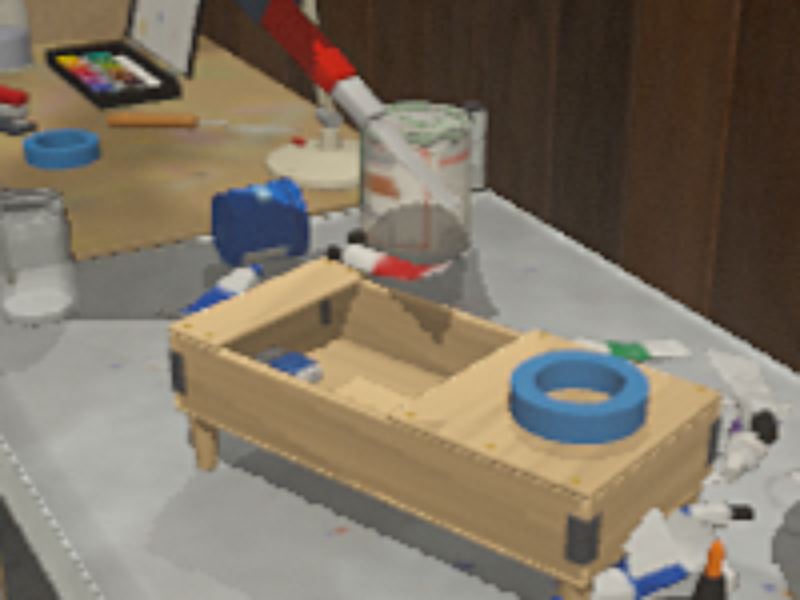

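The blade tip is seen at about (455,205) in the crop against an expected (457,210), so it is at z ≈ 0.205 m. The box, eraser and tape haven't moved. Handing in.

Run:
```python
from plant import bot
s=bot.state();print(s["finger_gap"],s["clock"]);bot.sign_off()
```

```text
0.021435352624345774 15.7
the job is handed in; nothing more can be done
```

I drew the scraper out slantwise through the opening and handed the job in at 15.7 s, with it held still above the box. `sign_off` reports no verdict, so success isn't confirmed.

**How it went:** I found the scraper from the top and wrist cameras and gripped the handle about 30 mm from its end. I tilted it from 0° to 35° in steps while drawing it out, then lifted it. The force on the tool read about 1–2.5 N at each step, and the 8 N guard on these moves never tripped.

**Last checks:**
- **Height:** the blade tip appears within about 1–2 pixels of where the plan puts it, about 0.205 m above the worktop. That is roughly 10 cm above the box's top, and the handle end is higher.
- **Grip:** the fingers are closed on the handle at 21.4 mm, and the arm is at rest.
- **Other objects:** the eraser and tape look unmoved in the final scene picture. I didn't check the bottle and bowl in a final picture, but the arm did not work near them.

**One disagreement:** the red part of the handle measured about 107 mm, not the listed 138 mm. The rest turned out to be a grey section between the red and the blade, and it did not affect the work.

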